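Square an offcut up in the L-shaped stop

TASK

Ready the long hollowed maple offcut for marking out: push it over the bench top with the fingers into the corner of the aluminium L-shaped stop, so that its long side lies flush along the long bar and its end butts against the short bar. Only push it, it stays flat on the bench and is never lifted or tipped; leave the small plain maple block and the hammer where they are, and let go of everything at the end.

Things in the scene. Friction and masses are not known exactly. Their poses are not given: they have to be found in the camera images.
- offcut: Maple offcut with a hollow cut in its top, 140 mm long (its y axis), 45 mm wide (x axis), 35 mm high (lower in the hollow), about 0.13 kg, loose, sides flat and upright. Origin: centre of its underside, on the bench; z up. It starts in the open on the robot's side of the long bar, its y axis within about 25 degrees of the bar's.
- stop: Fixed L-shaped stop of aluminium bar 30 mm wide, 25 mm high; place and turn differ each time. Origin: on the bench, middle of the long bar's front face (towards the robot). That face is the plane x = 0, y from -180 (right end) to +180 mm; y runs along it to the robot's left, x points away from the robot into the bar. The short bar at the right end reaches 109 mm from the face towards the robot.
- stop_corner (a point): Inner corner of the stop, on the bench, where the long bar's front face meets the short bar's inner face (plane y = -150 mm of the stop's frame); same axes as the stop. The offcut is home with its origin at x = -22 mm, y = +70 mm from here, its y axis parallel to the stop's.
- small_block: Small plain maple block, 62 mm long (its y axis), 30 mm wide, 22 mm high, loose; origin at the centre of its underside. A bystander: it and the offcut lie side by side in either order.
- small_hammer: Small hammer with a wooden handle, 243 mm long, lying loose on the right of the bench; origin at the centre of its underside. A bystander.

How it is judged:
By the outcome, as a careful person would: the job done as asked, in the order asked, and still so for the second after the job is handed in, with the robot touching nothing.
It also fails if it takes over 64 s, if anything falls off the work surface, if the arm or the gripper's body presses on something with over 40 N, if the wrist force passes 120 N, or if a joint passes its speed limit or range.

ROBOT

A 7-joint arm with a two-finger parallel gripper is mounted at the origin on a cart in front of the work surface, level with it; the furniture and walls round the work are solid. World frame = base frame: x ahead of the robot, y to its left, z up, the work surface at z = 0. Lengths are in m, angles in rad, forces in N, time in s.
With the tool pointing down it reaches from about 0.35 to 0.9 m from the base axis. Payload 8.1 kg.
Tool frame: the origin (TCP) lies on the centre line of the jaws, within the pads' length; the fingertips stand 17 mm ahead of it and the grasp point (between the pads) lies 2 mm behind it; z points along the fingers, y is the direction in which the jaws open and shut (so a half turn about z gives the same grasp; the last joint's range is limited). The gripper opens to 92 mm and grips with 3 to 60 N. Pads are 19 mm wide; open, the fingers measure 130 mm over their backs; the gripper's body (75 mm by 190 mm) begins 47 mm behind the grasp point.
Start: joints at [-1.203, 0.434, 0.025, 1.573, -0.012, 1.134, -0.075], TCP at [0.284, 0.557, 0.206] pointing down, gripper open.
Joint ranges: [-2.62, 2.62], [-0.44, 2.09], [-1.27, 1.32], [0.08, 2.57], [-1.32, 4.46], [0.12, 2], [-2.74, 2.74]. Speed limits (rad/s): [2.22, 2.22, 3.01, 3.01, 3.14, 3.14, 3.14].

INTERFACE

Orientations are given as a rotation vector (axis times angle).
In Python, from cell import arm, imaging, job gives the robot as it stands.
- The arm moves only by the tool jog_arm, never from a script. Its argument "moves" is a list of rows, each an object with "fingers": the closure, from -1 (fully open) to 1 (shut); "xyz": the shift along the tool's x, y, z in cm, a list of three; "angular": the turn, a rotation vector about the tool's x, y, z in rad, a list of three. In form: [{"fingers": fingers, "xyz": [dx, dy, dz], "angular": [ax, ay, az]}, ...]. A call has 1 to 12 rows; each row is the pose to reach, as a shift and turn from the pose commanded when the call began, along the tool's axes at that moment; what a row does not reach only later rows make up. A row lasts 1/8 s, in which the tool goes at most 62.5 mm and 10.7 degrees, less where a joint would pass 70% of its speed; a pose out of reach is approached as far as the arm can. A call with a gripper value outside its range is refused whole. The fingers move at their own pace and stop on an object; "grip_force" is the grip in N (left out, the last holds). Time passes only in rows, so rows that repeat a pose let the fingers close. It gives the time, the measured TCP pose, the force and the opening at its end, in the units of the state.
- arm.observe(): the state, without advancing time (a new reading comes with each control period).
- imaging.get_image(name): name is "side" or "top" or "wrist"; returns the picture (400x640x3 uint8, red, green, blue); there is no depth.
- imaging.camera_params(name): a dict with "fx", "fy", "cx", "cy" (pixels), "rvec" (rotation vector, rad) and "tvec" (3), from world to camera coordinates, as OpenCV has them; the wrist camera has in their place "hand_eye" (4x4, takes a point from camera to tool coordinates, whose origin is the TCP and whose axes are the flange's). Camera axes: x right, y down, z forward; pixel columns grow to the right and rows downward; lengths in m; the calibration is good to about 2 mm. The wrist camera is an equidistant fisheye: a pixel r from the principal point sees the ray r / f radians off the axis. A picture is of the moment at which its call begins: read the wrist's pose just before it. camera_params takes no time and is no camera call.
- job.sign_off(): hands the job in, once; it reports no verdict.
The state is a dict: "clock": time; "joints": joint angles; "dq": joint speeds; "joint_efforts": joint torques, N m; "position": TCP position; "ee_rot": TCP orientation; "force": force on the tool from outside, world axes, zero at the start; "ft_torque": the same for the moment, N m; "width": opening from 0.0 (shut) to 1.0 (fully open).
Only numpy, scipy, OpenCV 4.12 (cv2) and the standard library are available. Lean on these libraries where they do the work, as an engineer would, in place of code of your own. Each camera call takes 0.05 s, during which the arm holds its last target. There are 200 camera calls.

## Working session

There is one attempt and no reset: what is moved stays moved. The work goes in short steps, Python scripts to look and compute and a tool call to move; the robot and the scene stay as the last step left them, time stands still between calls to the robot, and variables do not carry over. Pictures are saved under pics/ and viewed, about 8 in all and at most 12, crops included, and the job is handed in when it is done.

Besides the shell and the picture viewer there is one more tool, called after "Emit:" in YAML: its name, and indented under it one key for each argument. jog_arm: Moves the arm, as the interface text tells. Its arguments: {"type":"object","properties":{"moves":{"type":"array"},"grip_force":{"type":"number"}},"required":["moves"]}

```bash
mkdir -p pics; python3 - <<'E'
from cell import arm, imaging
import cv2
s=arm.observe(); print(s)
for n in("top","side"):
    cv2.imwrite(f"pics/{n}0.png",imaging.get_image(n)[:,:,::-1]); print(n,imaging.camera_params(n))
E
```

```text
{'clock': 0.0, 'joints': array([-1.20259698,  0.4352374 ,  0.02498748,  1.5741067 , -0.01164042,
        1.13402041, -0.07509553]), 'dq': array([ 6.33776602e-04, -5.33732184e-05, -2.36178859e-04, -1.83369259e-03,
       -4.68182134e-06,  5.98648016e-04,  1.18580275e-03]), 'joint_efforts': array([ 3.50862337e-06, -6.67861247e+01,  9.84785557e-01, -3.14442444e+01,
       -6.05003536e-02,  4.31130175e-02,  2.07894050e-04]), 'position': array([0.28329487, 0.55647882, 0.2056325 ]), 'ee_rot': array([-7.32803090e-01, -3.05465783e+00,  2.52061728e-03]), 'force': array([-0.39386624, -0.44490939,  0.2051285 ]), 'ft_torque': array([ 0.01294246,  0.06216319, -0.05355021]), 'width': 0.9983429634852469}
top {'fx': 369.71573908401837, 'fy': 369.71573908401837, 'cx': 314.2976205490994, 'cy': 205.0224481709948, 'rvec': array([ 2.18575395, -2.14859727,  0.08797096]), 'tvec': array([6.77496606e-04, 5.43237565e-01, 8.24951988e-01])}
side {'fx': 416.6103514596587, 'fy': 416.6103514596587, 'cx': 322.5903916468478, 'cy': 200.81606131757994, 'rvec': array([ 0.07020306,  2.7274019 , -1.48577011]), 'tvec': array([0.53155299, 0.01129774, 1.02239977])}
```

View pics/top0.png

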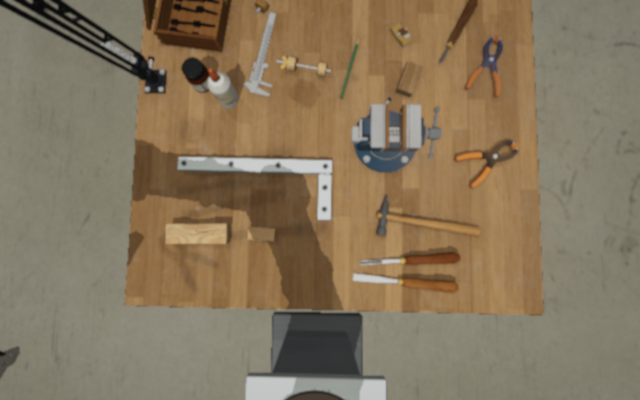

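View pics/side0.png

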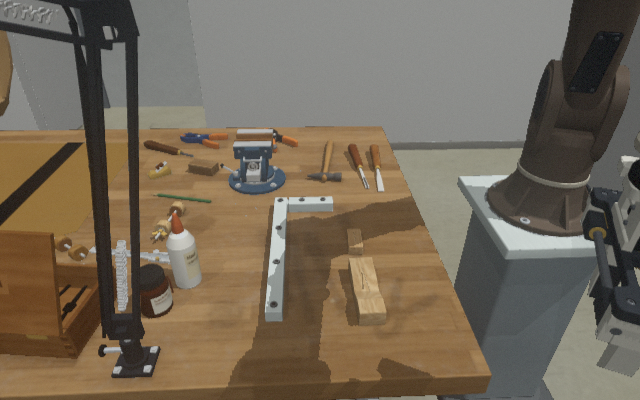

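The top view shows the offcut at about (197,233), the small block at (261,234) just to its right, the L-stop with its long bar at rows 157–173 (columns 178–333) and its inner corner near (318,174), and the hammer at (430,220). The side view agrees. Next I'll measure these.

```bash
cat > h.py <<'E'
import numpy as np, cv2
from cell import arm, imaging
from scipy.spatial.transform import Rotation as R
def cast(n,px,z,s=None):
    p=imaging.camera_params(n); px=np.atleast_2d(np.array(px,float))
    d=(px-[p['cx'],p['cy']])/[p['fx'],p['fy']]
    if n=="wrist":
        r=np.linalg.norm(d,axis=1,keepdims=True); d=np.c_[d/np.maximum(r,1e-9)*np.sin(r),np.cos(r)]
        T=np.eye(4);T[:3,:3]=R.from_rotvec(s['ee_rot']).as_matrix();T[:3,3]=s['position']
        T=T@np.array(p['hand_eye']); d=d@T[:3,:3].T; o=T[:3,3]
    else:
        M=R.from_rotvec(p['rvec']).as_matrix(); d=np.c_[d,np.ones(len(d))]@M; o=-M.T@p['tvec']
    return (o+d*((z-o[2])/d[:,2:]))[:,:2]
def blobs(mask,roi,amin):
    m=np.zeros_like(mask);x0,y0,x1,y1=roi;m[y0:y1,x0:x1]=mask[y0:y1,x0:x1]
    cs=cv2.findContours(m,cv2.RETR_EXTERNAL,cv2.CHAIN_APPROX_NONE)[0]
    return sorted([c for c in cs if cv2.contourArea(c)>amin],key=cv2.contourArea,reverse=True)
E
python3 - <<'E'
from h import *
im=cv2.imread("pics/top0.png"); hsv=cv2.cvtColor(im,cv2.COLOR_BGR2HSV)
for q in((190,228),(190,241),(261,234),(210,260),(150,240),(230,165),(323,200),(245,236)): print(q,hsv[q[1],q[0]])
big=cv2.resize(im[140:290,130:350],None,fx=3.5,fy=3.5,interpolation=cv2.INTER_CUBIC); cv2.imwrite("pics/topc.png",big)
def rect(pts):
    (c,(w,h),a)=cv2.minAreaRect((pts*1000).astype(np.float32)); b=cv2.boxPoints((c,(w,h),a)); 
    e=max((b[1]-b[0],b[2]-b[1]),key=np.linalg.norm); e=e*np.sign(e[1]); print("ctr",np.round(c),"size",np.round((w,h)),"yaxis deg from +y",np.degrees(np.arctan2(-e[0],e[1])))
m=cv2.inRange(hsv,(0,0,110),(180,70,255))
for c in blobs(m,(165,145,345,230),300): 
    print("stop area",cv2.contourArea(c)); ap=cv2.approxPolyDP(c,4,True)[:,0]; print(ap.tolist(),np.round(cast("top",ap,.025),3).tolist())
m=cv2.inRange(hsv,(0,40,150),(30,150,255))
for c in blobs(m,(150,215,290,255),100): print("wood",cv2.contourArea(c),cv2.boundingRect(c)); rect(cast("top",c[:,0],.03))
E
```

```text
(190, 228) [ 17 104 187]
(190, 241) [ 19  88 201]
(261, 234) [ 16 112 134]
(210, 260) [ 16 112 143]
(150, 240) [ 16 127 149]
(230, 165) [75  5 97]
(323, 200) [ 90   2 205]
(245, 236) [ 16 116 145]
stop area 2721.5
[[178, 157], [177, 169], [316, 173], [317, 219], [331, 218], [331, 159]] [[0.651, 0.331], [0.622, 0.332], [0.618, 0.007], [0.511, 0.003], [0.514, -0.029], [0.651, -0.027]]
wood 1342.5 (165, 215, 62, 40)
ctr [469. 282.] size [146.  77.] yaxis deg from +y -8.045533
wood 462.0 (231, 215, 22, 40)
ctr [473. 173.] size [46. 90.] yaxis deg from +y 88.82771
```

View pics/topc.png

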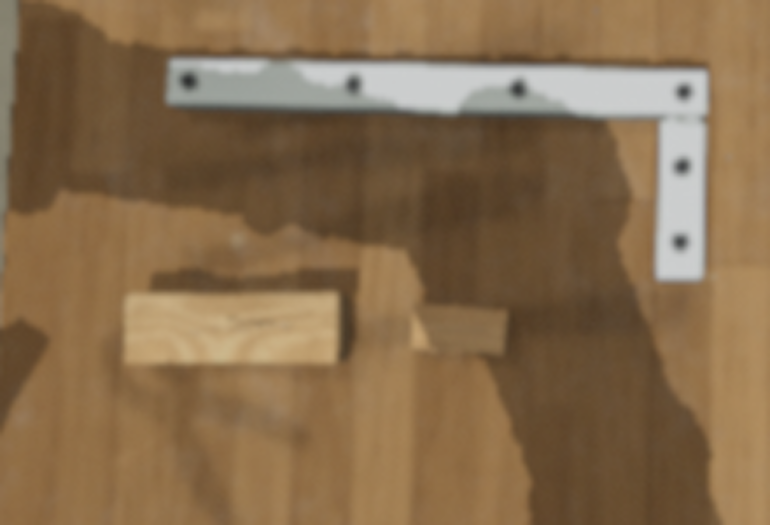

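The crop shows the offcut's top with corners (124,293), (338,291), (340,363), (124,364). The block's corners are (412,306)–(505,355). The long bar's front edge runs (166,104)→(656,117), and the short bar's inner edge is at column 656.

```bash
python3 - <<'E'
from h import *
f=lambda p,z:cast("top",np.array(p)/3.5+[130,140]-.35,z)
o=f([(124,293),(338,291),(340,363),(124,364)],.035);print("off",o.round(4).tolist(),o.mean(0),[np.linalg.norm(o[i]-o[i-1]).round(3) for i in range(4)])
e=o[0]+o[3]-o[1]-o[2];print("yaw",np.degrees(np.arctan2(-e[0],e[1])))
b=f([(412,307),(508,309),(504,355),(412,353)],.022);print("blk",b.round(3).tolist(),b.mean(0))
s=f([(166,104),(656,117),(655,280),(708,68)],.025);print("stop",s.round(4).tolist())
e=s[0]-s[1];y=np.degrees(np.arctan2(-e[0],e[1]));print("stop yaw",y,np.linalg.norm(e))
c,sn=np.cos(np.radians(y)),np.sin(np.radians(y));M=np.array([[c,-sn],[sn,c]])
print("home",s[1]+M@[-.0225,.07], "off in corner frame",M.T@(o.mean(0)-s[1]),"blk",(b-s[1])@M, "offcorners",(o-s[1])@M)
S=arm.observe();Q=R.from_rotvec(S['ee_rot']).as_matrix();print(Q.round(3)); print(imaging.camera_params("wrist"))
E
```

```text
off [[0.4947, 0.3486], [0.4984, 0.2091], [0.452, 0.206], [0.4489, 0.346]] [0.47349511 0.27743463] [np.float64(0.046), np.float64(0.139), np.float64(0.047), np.float64(0.14)]
yaw 1.4002301560835422
blk [[0.489, 0.163], [0.489, 0.1], [0.459, 0.102], [0.459, 0.162]] [0.474112   0.13175004]
stop [[0.6215, 0.3317], [0.6177, 0.0049], [0.5096, 0.0037], [0.6513, -0.0292]]
stop yaw -0.6488893752789997 0.32681166864159533
home [0.59604401 0.07511358] off in corner frame [-0.14733234  0.27092021] blk [[-0.13025905  0.1568613 ]
 [-0.12976069  0.09361251]
 [-0.15989567  0.09505935]
 [-0.160347    0.15547464]] offcorners [[-0.12691439  0.34230467]
 [-0.12164276  0.20291717]
 [-0.16802391  0.19923295]
 [-0.17274828  0.33922603]]
[[-0.891  0.454 -0.001]
 [ 0.454  0.891 -0.001]
 [-0.    -0.001 -1.   ]]
{'fx': 309.70691628693146, 'fy': 309.70691628693146, 'cx': 319.4466966883528, 'cy': 202.88691190501876, 'hand_eye': array([[ 8.03054430e-04, -9.59800251e-01, -2.80682800e-01,
         7.68141301e-02],
       [ 9.99999598e-01,  8.82886885e-04, -1.57975291e-04,
         6.64274633e-04],
       [ 3.99435887e-04, -2.80682560e-01,  9.59800574e-01,
        -1.77681851e-01],
       [ 0.00000000e+00,  0.00000000e+00,  0.00000000e+00,
         1.00000000e+00]])}
```

Sizes check out (139 × 46 mm offcut, 62 × 30 mm block, 327 mm bar). The plan has two pushes:
1. Turn the open jaws parallel to the bar and push the front side forward with both fingers.
2. Slide the offcut right by pushing its left end.

First I'll approach in front of the offcut.

Emit:
jog_arm:
  moves:
    - {"fingers":-1,"xyz":[-11.5,-9.8,0],"angular":[0,0,-0.23]}
    - {"fingers":-1,"xyz":[-23.1,-19.6,0],"angular":[0,0,-0.46]}
    - {"fingers":-1,"xyz":[-23.1,-19.6,0],"angular":[0,0,-0.46]}
    - {"fingers":-1,"xyz":[-23.1,-19.6,0],"angular":[0,0,-0.46]}
    - {"fingers":-1,"xyz":[-23.1,-19.6,0],"angular":[0,0,-0.46]}
    - {"fingers":-1,"xyz":[-23.1,-19.6,0],"angular":[0,0,-0.46]}
    - {"fingers":-1,"xyz":[-23.1,-19.6,0],"angular":[0,0,-0.46]}
    - {"fingers":-1,"xyz":[-23.1,-19.6,0],"angular":[0,0,-0.46]}
    - {"fingers":-1,"xyz":[-23.1,-19.6,0],"angular":[0,0,-0.46]}

```text
clock: 1.23
position: [0.3999, 0.2786, 0.2063]
ee_rot: [-0.014, -3.141, 0.0]
force: [-0.1, 0.5, -0.6]
width: 0.998
```

```bash
python3 - <<'E'
from h import *
s=arm.observe();print(s['clock'],s['position'],R.from_rotvec(s['ee_rot']).as_matrix().round(4).tolist())
im=imaging.get_image("wrist")[:,:,::-1];cv2.imwrite("pics/w1.png",im)
E
```

```text
1.225 [0.39992427 0.27856277 0.20627071] [[-1.0, 0.0088, -0.0003], [0.0088, 1.0, -0.0], [0.0003, -0.0, -1.0]]
```

View pics/w1.png

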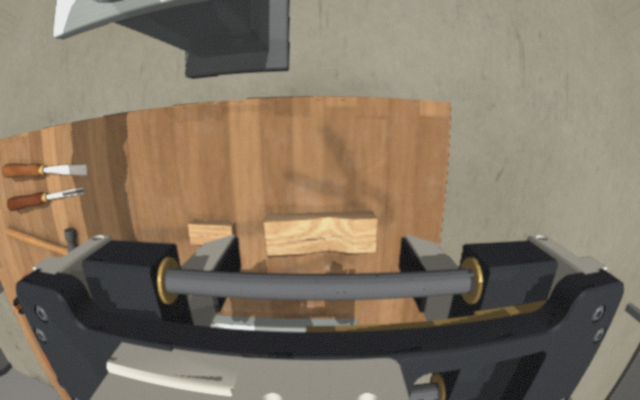

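The wrist view shows the offcut ahead of the jaws, with its robot-side edge at (264,214)–(376,212), and the block at (211,232). Both are clear of the descent path in front. Going down.

```bash
python3 - <<'E'
from h import *
s=arm.observe()
print(cast("wrist",[(264,214),(322,217),(376,212)],.035,s).round(4), cast("wrist",[(189,224),(233,224)],.022,s).round(4), cast("wrist",[(215,320),(352,320)],.025,s).round(4))
E
```

```text
[[0.4389 0.2125]
 [0.443  0.282 ]
 [0.4374 0.3467]] [[0.4571 0.1059]
 [0.4565 0.1683]] [[0.6108 0.1203]
 [0.6046 0.3245]]
```

Emit:
jog_arm:
  moves:
    - {"fingers":-1,"xyz":[0,0,6],"angular":[0,0,0]}
    - {"fingers":-1,"xyz":[0,0,12],"angular":[0,0,0]}
    - {"fingers":-1,"xyz":[0,0,16],"angular":[0,0,0]}
    - {"fingers":-1,"xyz":[0,0,18.2],"angular":[0,0,0]}
    - {"fingers":-1,"xyz":[0,0,18.2],"angular":[0,0,0]}
    - {"fingers":-1,"xyz":[0,0,18.2],"angular":[0,0,0]}
    - {"fingers":-1,"xyz":[0,0,18.2],"angular":[0,0,0]}

```text
clock: 2.15
position: [0.4012, 0.2783, 0.0256]
ee_rot: [0.017, 3.14, 0.002]
force: [-0.3, 0.4, 0.5]
width: 0.998
```

Now the forward push (tool −x), keeping short of the bar.

Emit:
jog_arm:
  moves:
    - {"fingers":-1,"xyz":[-2.5,0,0],"angular":[0,0,0]}
    - {"fingers":-1,"xyz":[-3.5,0,0],"angular":[0,0,0]}
    - {"fingers":-1,"xyz":[-4.5,0,0],"angular":[0,0,0]}
    - {"fingers":-1,"xyz":[-5.5,0,0],"angular":[0,0,0]}
    - {"fingers":-1,"xyz":[-6.5,0,0],"angular":[0,0,0]}
    - {"fingers":-1,"xyz":[-7.5,0,0],"angular":[0,0,0]}
    - {"fingers":-1,"xyz":[-8.5,0,0],"angular":[0,0,0]}
    - {"fingers":-1,"xyz":[-9.5,0,0],"angular":[0,0,0]}
    - {"fingers":-1,"xyz":[-10.5,0,0],"angular":[0,0,0]}
    - {"fingers":-1,"xyz":[-11.5,0,0],"angular":[0,0,0]}
    - {"fingers":-1,"xyz":[-12.5,0,0],"angular":[0,0,0]}
    - {"fingers":-1,"xyz":[-13.2,0,0],"angular":[0,0,0]}

```text
clock: 3.65
position: [0.5332, 0.276, 0.0244]
ee_rot: [0.018, 3.141, 0.0]
force: [0.6, -0.3, 0.2]
width: 1.001
```

Emit:
jog_arm:
  moves:
    - {"fingers":-1,"xyz":[-0.4,0,0],"angular":[0,0,0]}
    - {"fingers":-1,"xyz":[-0.8,0,0],"angular":[0,0,0]}
    - {"fingers":-1,"xyz":[-1.2,0,0],"angular":[0,0,0]}
    - {"fingers":-1,"xyz":[-1.2,0,0],"angular":[0,0,0]}
    - {"fingers":-1,"xyz":[-1.2,0,0],"angular":[0,0,0]}

```text
clock: 4.28
position: [0.5443, 0.276, 0.0244]
ee_rot: [-0.017, -3.141, -0.0]
force: [0.3, 0.2, 0.3]
width: 1.001
```

```bash
python3 - <<'E'
from h import *
s=arm.observe();print(s['clock'],s['position'],s['force'],s['ft_torque'])
im=imaging.get_image("top")[:,:,::-1];cv2.imwrite("pics/t2.png",cv2.resize(im[140:290,130:350],None,fx=3.5,fy=3.5,interpolation=cv2.INTER_CUBIC))
E
```

```text
4.275 [0.54425882 0.27601991 0.02441875] [0.32609354 0.18758241 0.30171216] [ 0.03964101  0.01106007 -0.03655956]
```

View pics/t2.png

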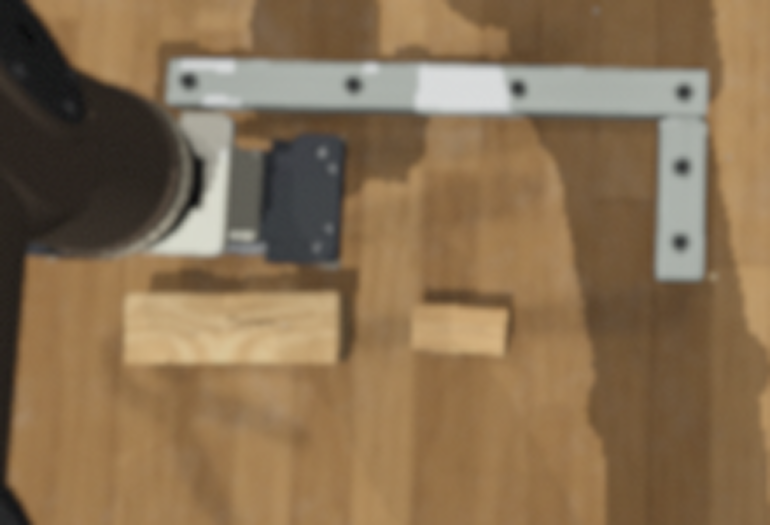

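The offcut has not moved (still (124,293)–(340,364)), though the tool reads x=0.544 and the force stayed near zero. So either the fingers passed over or beside it, or the picture or the pose reading is off. I'll check the side and wrist views before moving again.

```bash
python3 - <<'E'
from h import *
a=imaging.get_image("side")[100:400,160:640,::-1];s=arm.observe();b=imaging.get_image("wrist")[:,:,::-1]
cv2.imwrite("pics/s3.png",np.vstack([cv2.resize(a,(480,300)),cv2.resize(b,(480,300))]))
p=imaging.camera_params("side");M=R.from_rotvec(p['rvec']).as_matrix()
Q=R.from_rotvec(s['ee_rot']).as_matrix()
for l in([0,.055,.017],[0,-.055,.017],[0,0,0]):
    w=s['position']+Q@l
    for n in("side","top"):
        p=imaging.camera_params(n);c=R.from_rotvec(p['rvec']).as_matrix()@w+p['tvec'];u=c[:2]/c[2]*p['fx']+[p['cx'],p['cy']]
        print(n,l,w.round(3),u.round(1),(u-[160,100]).round(0) if n=="side" else ((u-[130,140])*3.5).round(0))
E
```

```text
side [0, 0.055, 0.017] [0.545 0.331 0.007] [326.3 316. ] [166. 216.]
top [0, 0.055, 0.017] [0.545 0.331 0.007] [178.5 202.8] [170. 220.]
side [0, -0.055, 0.017] [0.544 0.221 0.007] [323.3 271.9] [163. 172.]
top [0, -0.055, 0.017] [0.544 0.221 0.007] [224.9 204.1] [332. 224.]
side [0, 0, 0] [0.544 0.276 0.024] [324.8 285.8] [165. 186.]
top [0, 0, 0] [0.544 0.276 0.024] [199.3 202.7] [243. 219.]
```

View pics/s3.png

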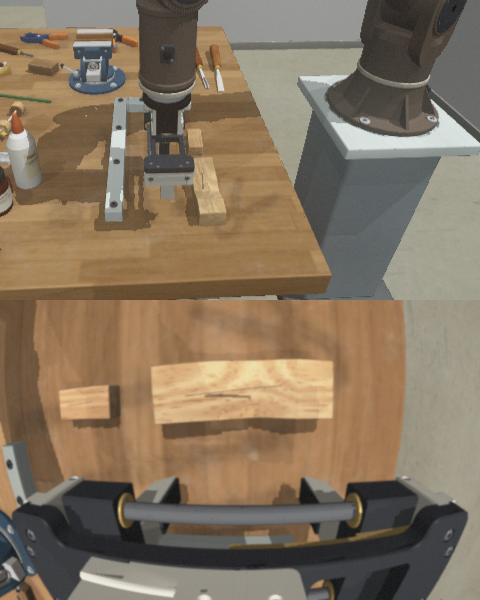

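The gripper really is between the offcut and the bar. In the side view the left fingertip's lower end is at crop (167,198), about 18 px higher than the pose predicts (row 216). So the tips must sit higher than the pose implies, and they passed over the 35 mm offcut. I'll measure that height, and check the side camera against the bar.

```bash
python3 - <<'E'
from h import *
p=imaging.camera_params("side");M=R.from_rotvec(p['rvec']).as_matrix();o=-M.T@p['tvec'];print("cam",o)
def proj(w): c=M@w+p['tvec'];return (c[:2]/c[2]*p['fx']+[p['cx'],p['cy']]-[160,100]).round(1)
for w in([.6215,.3317,.025],[.4489,.346,.035],[.4489,.346,0],[.4947,.3486,.035]):print(w,proj(np.array(w)))
for y in(.322,.33,.341):
    d=M.T@np.array([(327-p['cx'])/p['fx'],(298-p['cy'])/p['fy'],1]);q=o+d*(y-o[1])/d[1];print(y,q.round(4))
im=cv2.imread("pics/s3.png")[90:240,85:245];cv2.imwrite("pics/s3c.png",cv2.resize(im,None,fx=4,fy=4,interpolation=cv2.INTER_CUBIC))
E
```

```text
cam [0.58389282 0.82140236 0.5588782 ]
[0.6215, 0.3317, 0.025] [120.8 210.7]
[0.4489, 0.346, 0.035] [224.9 209.3]
[0.4489, 0.346, 0] [223.1 223.7]
[0.4947, 0.3486, 0.035] [197.6 211.5]
0.322 [0.5435 0.322  0.0411]
0.33 [0.5442 0.33   0.0494]
0.341 [0.5451 0.341  0.0608]
```

View pics/s3c.png

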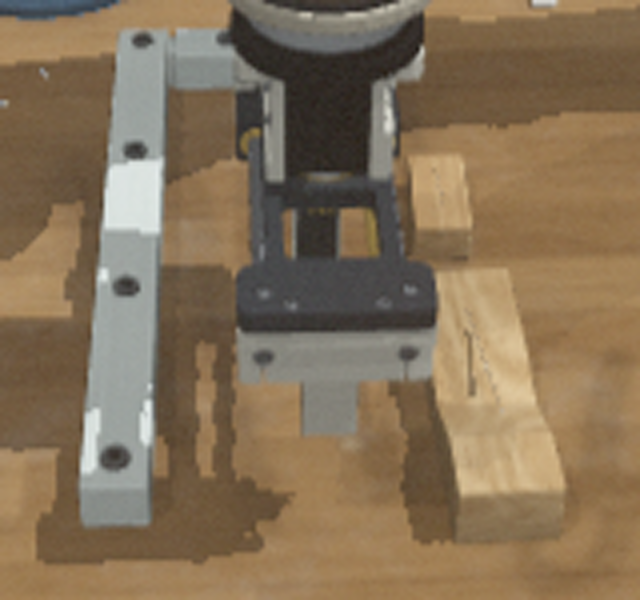

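The side camera agrees with the bar to about 2 px, so the tips are really about 40–45 mm above the bench when the pose implies 7 mm. The reported height or the stated tip length is off by about 35 mm. As an independent check I'll estimate the height from the wrist view by the offcut's known 140 mm length.

```bash
python3 - <<'E'
from h import *
s=arm.observe()
c=np.array([(152,67),(332,61),(332,117),(155,122)])/.75
for dz in(0,.01,.02,.03,.04,.05):
    t=dict(s);t['position']=s['position']+[0,0,dz]
    q=cast("wrist",c,.035,t);print(dz,"len",np.linalg.norm(q[0]-q[1]).round(4),np.linalg.norm(q[2]-q[3]).round(4),"wid",np.linalg.norm(q[0]-q[3]).round(4),"ctr",q.mean(0).round(4))
E
```

```text
0 len 0.1336 0.1347 wid 0.0418 ctr [0.4697 0.2804]
0.01 len 0.1416 0.1428 wid 0.0443 ctr [0.4699 0.2805]
0.02 len 0.1496 0.1509 wid 0.0468 ctr [0.47   0.2807]
0.03 len 0.1576 0.1589 wid 0.0493 ctr [0.4701 0.2808]
0.04 len 0.1656 0.167 wid 0.0518 ctr [0.4702 0.2809]
0.05 len 0.1736 0.175 wid 0.0543 ctr [0.4703 0.2811]
```

Emit:
jog_arm:
  moves:
    - {"fingers":-1,"xyz":[0,0,-2],"angular":[0,0,0]}
    - {"fingers":-1,"xyz":[0,0,-4],"angular":[0,0,0]}
    - {"fingers":-1,"xyz":[4,0,-4],"angular":[0,0,0]}
    - {"fingers":-1,"xyz":[9,0,-4],"angular":[0,0,0]}
    - {"fingers":-1,"xyz":[14.4,0,-4],"angular":[0,0,0]}
    - {"fingers":-1,"xyz":[14.4,0,-4],"angular":[0,0,0]}
    - {"fingers":-1,"xyz":[14.4,0,-4],"angular":[0,0,0]}
    - {"fingers":-1,"xyz":[14.4,0,-2],"angular":[0,0,0]}
    - {"fingers":-1,"xyz":[14.4,0,0],"angular":[0,0,0]}
    - {"fingers":-1,"xyz":[14.4,0,1],"angular":[0,0,0]}
    - {"fingers":-1,"xyz":[14.4,0,1],"angular":[0,0,0]}

```text
clock: 5.8
position: [0.4009, 0.2772, 0.0139]
ee_rot: [-0.018, -3.141, 0.001]
force: [0.5, -0.1, 0.7]
width: 1.0
```

The wrist camera says about +8 mm. The tip would already be below the bench by the nominal numbers, yet there is no contact, so the tips are indeed high. I'll feel for the bench gently in small steps.

Emit:
jog_arm:
  moves:
    - {"fingers":-1,"xyz":[0,0,0.3],"angular":[0,0,0]}
    - {"fingers":-1,"xyz":[0,0,0.6],"angular":[0,0,0]}
    - {"fingers":-1,"xyz":[0,0,0.8],"angular":[0,0,0]}
    - {"fingers":-1,"xyz":[0,0,0.8],"angular":[0,0,0]}

```text
clock: 6.3
position: [0.4004, 0.2776, 0.0064]
ee_rot: [-0.017, -3.142, -0.0]
force: [-0.8, 0.6, 0.1]
width: 0.999
```

```bash
python3 - <<'E'
from h import *
s=arm.observe();print(s['clock'],s['position'],s['force'],s['joints'].round(3))
a=imaging.get_image("side")[180:330,290:490,::-1];cv2.imwrite("pics/s4.png",cv2.resize(a,None,fx=4,fy=4,interpolation=cv2.INTER_CUBIC))
p=imaging.camera_params("side");M=R.from_rotvec(p['rvec']).as_matrix()
for y in(.322,.33,.341):
  for z in(0,.02,.04):
    c=M@np.array([s['position'][0],y,z])+p['tvec'];print(y,z,((c[:2]/c[2]*p['fx']+[p['cx'],p['cy']]-[290,180])*4).round())
E
```

```text
6.3 [0.400407   0.27756777 0.00644128] [-0.7514256   0.5898701   0.08398813] [-0.713  0.492 -0.004  2.107  0.003  0.542  0.841]
0.322 0 [472. 527.]
0.322 0.02 [478. 495.]
0.322 0.04 [483. 462.]
0.33 0 [476. 541.]
0.33 0.02 [482. 509.]
0.33 0.04 [488. 476.]
0.341 0 [482. 561.]
0.341 0.02 [488. 529.]
0.341 0.04 [494. 495.]
```

View pics/s4.png

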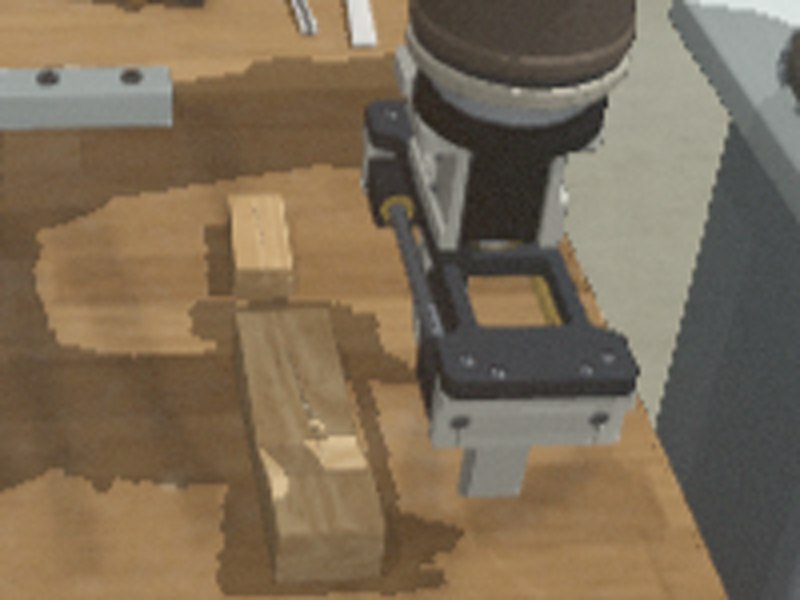

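The side view shows the finger's lower edge at (490,495), still about 20–30 mm up, with the offcut unmoved at (240–380, 310–580). Descending further, watching the force.

Emit:
jog_arm:
  moves:
    - {"fingers":-1,"xyz":[0,0,0.3],"angular":[0,0,0]}
    - {"fingers":-1,"xyz":[0,0,0.6],"angular":[0,0,0]}
    - {"fingers":-1,"xyz":[0,0,0.9],"angular":[0,0,0]}
    - {"fingers":-1,"xyz":[0,0,1.2],"angular":[0,0,0]}
    - {"fingers":-1,"xyz":[0,0,1.2],"angular":[0,0,0]}

```text
clock: 6.98
position: [0.4003, 0.2774, -0.0059]
ee_rot: [-0.017, -3.141, 0.001]
force: [-0.1, -0.3, -0.4]
width: 1.0
```

Emit:
jog_arm:
  moves:
    - {"fingers":-1,"xyz":[0,0,0.3],"angular":[0,0,0]}
    - {"fingers":-1,"xyz":[0,0,0.4],"angular":[0,0,0]}
    - {"fingers":-1,"xyz":[0,0,0.4],"angular":[0,0,0]}

```text
clock: 7.35
position: [0.4004, 0.2775, -0.0096]
ee_rot: [-0.017, -3.141, 0.0]
force: [-0.6, -0.5, 0.3]
width: 0.999
```

Emit:
jog_arm:
  moves:
    - {"fingers":-1,"xyz":[0,0,0.2],"angular":[0,0,0]}
    - {"fingers":-1,"xyz":[0,0,0.4],"angular":[0,0,0]}
    - {"fingers":-1,"xyz":[0,0,0.4],"angular":[0,0,0]}

```text
clock: 7.72
position: [0.4004, 0.2775, -0.0137]
ee_rot: [-0.017, -3.141, 0.0]
force: [0.7, -0.4, 0.1]
width: 1.001
```

Emit:
jog_arm:
  moves:
    - {"fingers":-1,"xyz":[0,0,0.15],"angular":[0,0,0]}
    - {"fingers":-1,"xyz":[0,0,0.3],"angular":[0,0,0]}
    - {"fingers":-1,"xyz":[0,0,0.3],"angular":[0,0,0]}

```text
clock: 8.1
position: [0.4004, 0.2775, -0.0167]
ee_rot: [-0.017, -3.141, 0.0]
force: [0.7, 0.8, -0.2]
width: 0.999
```

```bash
python3 - <<'E'
from h import *
s=arm.observe();print(s['clock'],s['position'],s['force'],s['joint_efforts'].round(2))
a=imaging.get_image("side")[180:330,290:490,::-1];g=cv2.resize(a,None,fx=4,fy=4,interpolation=cv2.INTER_CUBIC);cv2.imwrite("pics/s5.png",g)
# finger lower edge: grey (low saturation) pixels below the carriage
hsv=cv2.cvtColor(g,cv2.COLOR_BGR2HSV);
for x in(480,490,500,505):
    r=np.where((hsv[430:600,x,1]<45))[0]+430;print(x,r.min() if len(r) else None,r.max() if len(r) else None)
h4=cv2.cvtColor(cv2.imread("pics/s4.png"),cv2.COLOR_BGR2HSV)
for x in(480,490,500,505):
    r=np.where((h4[430:600,x,1]<45))[0]+430;print("s4",x,r.max() if len(r) else None)
E
```

```text
8.1 [ 0.40039693  0.27750162 -0.01667966] [ 0.70794143  0.78053683 -0.19002022] [-0.000e+00 -5.885e+01  7.100e-01 -1.619e+01 -0.000e+00  5.000e-02
 -0.000e+00]
480 430 533
490 430 533
500 430 533
505 430 533
s4 480 495
s4 490 495
s4 500 494
s4 505 494
```

The finger edge is now at row 533, so the tips are about 5–10 mm above the bench, which is a good push height. Pushing forward part way, then checking.

Emit:
jog_arm:
  moves:
    - {"fingers":-1,"xyz":[-1.5,0,0],"angular":[0,0,0]}
    - {"fingers":-1,"xyz":[-3,0,0],"angular":[0,0,0]}
    - {"fingers":-1,"xyz":[-3.7,0,0],"angular":[0,0,0]}
    - {"fingers":-1,"xyz":[-4.4,0,0],"angular":[0,0,0]}
    - {"fingers":-1,"xyz":[-5.1,0,0],"angular":[0,0,0]}
    - {"fingers":-1,"xyz":[-5.8,0,0],"angular":[0,0,0]}
    - {"fingers":-1,"xyz":[-6.5,0,0],"angular":[0,0,0]}
    - {"fingers":-1,"xyz":[-7.2,0,0],"angular":[0,0,0]}
    - {"fingers":-1,"xyz":[-8,0,0],"angular":[0,0,0]}

```text
clock: 9.28
position: [0.4809, 0.2767, -0.0166]
ee_rot: [-0.017, -3.142, -0.0]
force: [-0.7, -1.1, -0.1]
width: 1.001
```

```bash
python3 - <<'E'
from h import *
s=arm.observe();print(s['clock'],s['position'],s['force'])
a=imaging.get_image("side")[150:330,260:480,::-1];a=cv2.resize(a,None,fx=2.7,fy=2.7,interpolation=cv2.INTER_CUBIC)
cv2.imwrite("pics/s6.png",a)
E
```

```text
9.275 [ 0.48087448  0.27669013 -0.01655777] [-0.65066306 -1.10521563 -0.08660209]
```

View pics/s6.png

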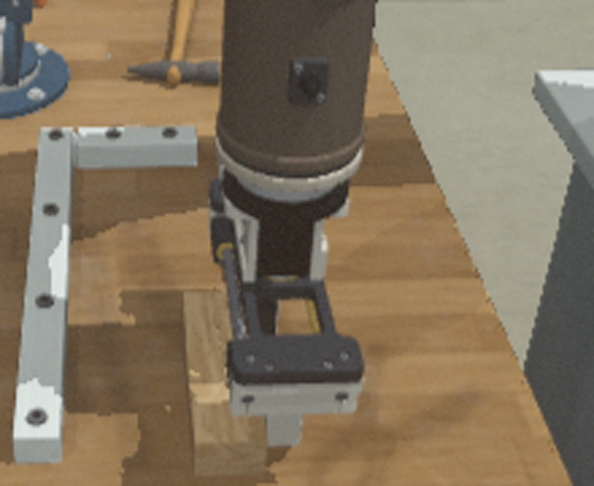

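The offcut is now being pushed by the fingers (its end is at (195–265, 410–470)). Continuing to just short of the bar, then closing in gently.

Emit:
jog_arm:
  moves:
    - {"fingers":-1,"xyz":[-0.7,0,0],"angular":[0,0,0]}
    - {"fingers":-1,"xyz":[-1.4,0,0],"angular":[0,0,0]}
    - {"fingers":-1,"xyz":[-2.1,0,0],"angular":[0,0,0]}
    - {"fingers":-1,"xyz":[-2.8,0,0],"angular":[0,0,0]}
    - {"fingers":-1,"xyz":[-3.5,0,0],"angular":[0,0,0]}
    - {"fingers":-1,"xyz":[-4.2,0,0],"angular":[0,0,0]}
    - {"fingers":-1,"xyz":[-4.9,0,0],"angular":[0,0,0]}
    - {"fingers":-1,"xyz":[-5.6,0,0],"angular":[0,0,0]}
    - {"fingers":-1,"xyz":[-6.3,0,0],"angular":[0,0,0]}
    - {"fingers":-1,"xyz":[-7,0,0],"angular":[0,0,0]}
    - {"fingers":-1,"xyz":[-7.4,0,0],"angular":[0,0,0]}
    - {"fingers":-1,"xyz":[-7.4,0,0],"angular":[0,0,0]}

```text
clock: 10.82
position: [0.5549, 0.2758, -0.0166]
ee_rot: [0.018, 3.141, 0.0]
force: [0.2, 0.1, 0.1]
width: 1.0
```

Emit:
jog_arm:
  moves:
    - {"fingers":-1,"xyz":[-0.3,0,0],"angular":[0,0,0]}
    - {"fingers":-1,"xyz":[-0.6,0,0],"angular":[0,0,0]}
    - {"fingers":-1,"xyz":[-0.6,0,0],"angular":[0,0,0]}

```text
clock: 11.2
position: [0.5608, 0.2758, -0.0165]
ee_rot: [0.017, 3.141, 0.0]
force: [-0.2, 0.2, -0.2]
width: 1.002
```

Emit:
jog_arm:
  moves:
    - {"fingers":-1,"xyz":[-0.2,0,0],"angular":[0,0,0]}
    - {"fingers":-1,"xyz":[-0.4,0,0],"angular":[0,0,0]}
    - {"fingers":-1,"xyz":[-0.4,0,0],"angular":[0,0,0]}

```text
clock: 11.58
position: [0.5634, 0.2758, -0.0167]
ee_rot: [-0.016, -3.14, 0.001]
force: [-5.2, -0.3, 2.7]
width: 1.001
```

The bar was reached: force −5 N and the tool stalled at x=0.563. I'll press slightly more to seat it, back off, close the fingers, and go round low to the offcut's left end.

Emit:
jog_arm:
  moves:
    - {"fingers":-1,"xyz":[-0.15,0,0],"angular":[0,0,0]}
    - {"fingers":-1,"xyz":[-0.15,0,0],"angular":[0,0,0]}
    - {"fingers":-1,"xyz":[-0.15,0,0],"angular":[0,0,0]}

```text
clock: 11.95
position: [0.5635, 0.2757, -0.0169]
ee_rot: [-0.015, -3.138, 0.002]
force: [-9.0, -1.0, 5.0]
width: 1.001
```

```bash
python3 -c "
from h import *
s=arm.observe();print(s['position'],s['force'],s['ft_torque'],s['ee_rot'])"
```

```text
[ 0.56346148  0.27570801 -0.01687462] [-8.9742465  -1.0120412   5.01091996] [-0.01828603  1.814754    0.3379908 ] [-1.50802323e-02 -3.13767373e+00  1.56001882e-03]
```

Emit:
jog_arm:
  moves:
    - {"fingers":-1,"xyz":[1,0,0],"angular":[0,0,0]}
    - {"fingers":-1,"xyz":[4,0,0],"angular":[0,0,0]}
    - {"fingers":1,"xyz":[4.5,5,0],"angular":[0,0,0]}
    - {"fingers":1,"xyz":[4.5,10,0],"angular":[0,0,0]}
    - {"fingers":1,"xyz":[4.5,13.5,0],"angular":[0,0,0]}
    - {"fingers":1,"xyz":[4.5,13.5,0],"angular":[0,0,0]}
    - {"fingers":1,"xyz":[4.5,13.5,0],"angular":[0,0,0]}
    - {"fingers":1,"xyz":[4.5,13.5,0],"angular":[0,0,0]}
    - {"fingers":1,"xyz":[4.5,13.5,0],"angular":[0,0,0]}
    - {"fingers":1,"xyz":[4.5,13.5,0],"angular":[0,0,0]}

```text
clock: 13.2
position: [0.5227, 0.4107, -0.0164]
ee_rot: [0.018, 3.141, 0.0]
force: [0.3, 0.3, -0.1]
width: 0.179
```

```bash
python3 - <<'E'
from h import *
s=arm.observe();print(s['clock'],s['position'],s['width'])
im=imaging.get_image("top")[:,:,::-1];cv2.imwrite("pics/t7full.png",im);cv2.imwrite("pics/t7.png",cv2.resize(im[140:290,130:350],None,fx=3.5,fy=3.5,interpolation=cv2.INTER_CUBIC))
E
```

```text
13.2 [ 0.52270479  0.41068582 -0.01643718] 0.1794433545114089
```

View pics/t7.png

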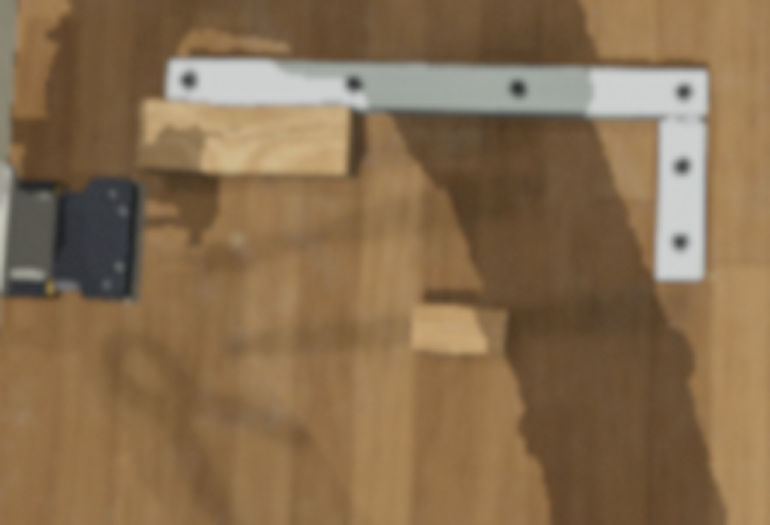

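The offcut lies flush on the long bar, with top corners (143,100), (352,106), (349,175), (139,168). The block is untouched at (412–507, 307–355). The offcut's left end is at y≈0.336. Next I move behind that end and slide the offcut right.

Emit:
jog_arm:
  moves:
    - {"fingers":1,"xyz":[-3.5,0,0],"angular":[0,0,0]}
    - {"fingers":1,"xyz":[-7,0,0],"angular":[0,0,0]}
    - {"fingers":1,"xyz":[-7,0,0],"angular":[0,0,0]}
    - {"fingers":1,"xyz":[-7,-2,0],"angular":[0,0,0]}
    - {"fingers":1,"xyz":[-7,-3.5,0],"angular":[0,0,0]}
    - {"fingers":1,"xyz":[-7,-4.5,0],"angular":[0,0,0]}
    - {"fingers":1,"xyz":[-7,-5.5,0],"angular":[0,0,0]}
    - {"fingers":1,"xyz":[-7,-6.3,0],"angular":[0,0,0]}
    - {"fingers":1,"xyz":[-7,-7.1,0],"angular":[0,0,0]}
    - {"fingers":1,"xyz":[-7,-8,0],"angular":[0,0,0]}
    - {"fingers":1,"xyz":[-7,-9,0],"angular":[0,0,0]}
    - {"fingers":1,"xyz":[-7,-10,0],"angular":[0,0,0]}

```text
clock: 14.75
position: [0.5914, 0.3097, -0.0165]
ee_rot: [0.017, 3.141, -0.0]
force: [-0.6, 0.8, 0.2]
width: 0.004
```

```bash
python3 - <<'E'
from h import *
s=arm.observe();print(s['clock'],s['position'],s['width'],s['force'])
im=imaging.get_image("top")[:,:,::-1]
hsv=cv2.cvtColor(im,cv2.COLOR_BGR2HSV)
print("bar-front rows: hue/sat/val along x in col 225..245 row 178:",[(c,hsv[178,c].tolist()) for c in range(222,262,4)])
cv2.imwrite("pics/t8.png",im)
E
```

```text
14.75 [ 0.59142058  0.30974876 -0.01654218] 0.003761903057942205 [-0.6410863   0.78640138  0.19317485]
bar-front rows: hue/sat/val along x in col 225..245 row 178: [(222, [18, 100, 146]), (226, [17, 102, 140]), (230, [18, 102, 158]), (234, [18, 93, 192]), (238, [18, 94, 196]), (242, [18, 95, 202]), (246, [18, 92, 205]), (250, [18, 96, 201]), (254, [17, 109, 122]), (258, [16, 106, 139])]
```

The offcut is sliding as planned: its right end moved from column 231 to 252, about 48 mm. Continuing toward the short bar.

Emit:
jog_arm:
  moves:
    - {"fingers":1,"xyz":[0,-1,0],"angular":[0,0,0]}
    - {"fingers":1,"xyz":[0,-2,0],"angular":[0,0,0]}
    - {"fingers":1,"xyz":[0,-3,0],"angular":[0,0,0]}
    - {"fingers":1,"xyz":[0,-4,0],"angular":[0,0,0]}
    - {"fingers":1,"xyz":[0,-5,0],"angular":[0,0,0]}
    - {"fingers":1,"xyz":[0,-6.1,0],"angular":[0,0,0]}
    - {"fingers":1,"xyz":[0,-7.2,0],"angular":[0,0,0]}
    - {"fingers":1,"xyz":[0,-8.3,0],"angular":[0,0,0]}
    - {"fingers":1,"xyz":[0,-9.4,0],"angular":[0,0,0]}
    - {"fingers":1,"xyz":[0,-10.5,0],"angular":[0,0,0]}
    - {"fingers":1,"xyz":[0,-11.6,0],"angular":[0,0,0]}
    - {"fingers":1,"xyz":[0,-12.6,0],"angular":[0,0,0]}

```text
clock: 16.3
position: [0.59, 0.1837, -0.0165]
ee_rot: [0.017, 3.141, -0.0]
force: [-0.2, 1.1, -0.2]
width: 0.004
```

Emit:
jog_arm:
  moves:
    - {"fingers":1,"xyz":[0,-0.4,0],"angular":[0,0,0]}
    - {"fingers":1,"xyz":[0,-0.8,0],"angular":[0,0,0]}
    - {"fingers":1,"xyz":[0,-1.2,0],"angular":[0,0,0]}
    - {"fingers":1,"xyz":[0,-1.2,0],"angular":[0,0,0]}

```text
clock: 16.8
position: [0.5899, 0.1722, -0.0166]
ee_rot: [-0.017, -3.142, 0.0]
force: [0.1, -0.5, 0.2]
width: 0.004
```

Emit:
jog_arm:
  moves:
    - {"fingers":1,"xyz":[0,-0.2,0],"angular":[0,0,0]}
    - {"fingers":1,"xyz":[0,-0.4,0],"angular":[0,0,0]}
    - {"fingers":1,"xyz":[0,-0.4,0],"angular":[0,0,0]}

```text
clock: 17.18
position: [0.5898, 0.1683, -0.0166]
ee_rot: [0.017, 3.142, -0.0]
force: [0.1, 0.6, -0.3]
width: 0.008
```

Emit:
jog_arm:
  moves:
    - {"fingers":1,"xyz":[0,-0.2,0],"angular":[0,0,0]}
    - {"fingers":1,"xyz":[0,-0.4,0],"angular":[0,0,0]}
    - {"fingers":1,"xyz":[0,-0.4,0],"angular":[0,0,0]}

```text
clock: 17.55
position: [0.5898, 0.1641, -0.0166]
ee_rot: [-0.018, -3.142, 0.0]
force: [-0.1, -0.1, 0.1]
width: 0.004
```

Emit:
jog_arm:
  moves:
    - {"fingers":1,"xyz":[0,-0.2,0],"angular":[0,0,0]}
    - {"fingers":1,"xyz":[0,-0.4,0],"angular":[0,0,0]}
    - {"fingers":1,"xyz":[0,-0.4,0],"angular":[0,0,0]}

```text
clock: 17.92
position: [0.5897, 0.1603, -0.0166]
ee_rot: [-0.017, -3.142, 0.0]
force: [-0.2, -0.5, -0.3]
width: 0.008
```

```bash
python3 - <<'E'
from h import *
im=imaging.get_image("top")[:,:,::-1]
hsv=cv2.cvtColor(im,cv2.COLOR_BGR2HSV)
for r in(178,186,192):print(r,[(c,hsv[r,c].tolist()) for c in range(300,324,2)])
cv2.imwrite("pics/t9.png",im)
E
```

```text
178 [(300, [18, 87, 220]), (302, [18, 87, 220]), (304, [18, 88, 217]), (306, [18, 99, 181]), (308, [18, 103, 164]), (310, [17, 103, 163]), (312, [18, 101, 167]), (314, [18, 100, 168]), (316, [18, 101, 167]), (318, [18, 48, 164]), (320, [55, 8, 187]), (322, [55, 8, 193])]
186 [(300, [19, 82, 224]), (302, [19, 81, 227]), (304, [19, 82, 230]), (306, [18, 90, 213]), (308, [18, 101, 167]), (310, [17, 108, 161]), (312, [17, 110, 160]), (314, [17, 105, 163]), (316, [18, 106, 163]), (318, [20, 36, 155]), (320, [60, 8, 188]), (322, [60, 8, 156])]
192 [(300, [18, 100, 173]), (302, [18, 102, 173]), (304, [18, 103, 178]), (306, [18, 105, 165]), (308, [17, 111, 136]), (310, [17, 116, 121]), (312, [17, 112, 121]), (314, [17, 110, 123]), (316, [17, 104, 125]), (318, [27, 19, 147]), (320, [60, 8, 192]), (322, [55, 8, 194])]
```

The right end is at column ≈306 while the short bar is at 318, so about 25 mm is still open. That is less travel than the tool made, so I need to look.

```bash
python3 - <<'E'
from h import *
im=cv2.imread("pics/t9.png");a=cv2.resize(im[145:225,200:345],None,fx=5,fy=5,interpolation=cv2.INTER_CUBIC)[:300]
b=imaging.get_image("side")[150:280,240:480,::-1];b=cv2.resize(b,(480,260),interpolation=cv2.INTER_CUBIC)
c=np.zeros((560,725,3),np.uint8);c[:300]=a;c[300:,:480]=b;cv2.imwrite("pics/t9c.png",c)
print(cast("top",[(306.5,182)],.035))
E
```

```text
[[0.5948788  0.02864475]]
```

View pics/t9c.png

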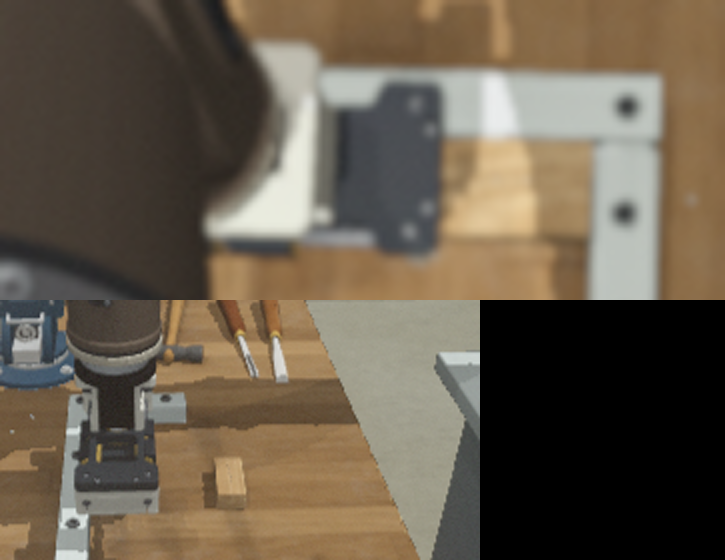

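The top crop's bright/dark step at column 535 is a shadow edge. The wood and its front edge (row 237) seem to run on to the short bar at column 590, so the offcut must be nearly home. I'll keep pushing gently until force shows.

Emit:
jog_arm:
  moves:
    - {"fingers":1,"xyz":[0,-0.15,0],"angular":[0,0,0]}
    - {"fingers":1,"xyz":[0,-0.3,0],"angular":[0,0,0]}
    - {"fingers":1,"xyz":[0,-0.3,0],"angular":[0,0,0]}

```text
clock: 18.4
position: [0.5899, 0.1601, -0.0162]
ee_rot: [0.014, 3.141, 0.004]
force: [-0.4, 7.0, 0.8]
width: 0.006
```

Emit:
jog_arm:
  moves:
    - {"fingers":1,"xyz":[0,-0.1,0],"angular":[0,0,0]}
    - {"fingers":1,"xyz":[0,-0.2,0],"angular":[0,0,0]}
    - {"fingers":1,"xyz":[0,-0.2,0],"angular":[0,0,0]}

```text
clock: 18.77
position: [0.5899, 0.1601, -0.016]
ee_rot: [0.012, 3.14, 0.008]
force: [-0.9, 10.8, 0.1]
width: 0.005
```

The offcut butts against the short bar: the tool stalled at y=0.160 with 7 to 11 N. Next I back off and do a last light two-finger press on the front side to square it. The route runs between the offcut and the block.

Emit:
jog_arm:
  moves:
    - {"fingers":1,"xyz":[0,1.5,0],"angular":[0,0,0]}
    - {"fingers":1,"xyz":[0,4,0],"angular":[0,0,0]}
    - {"fingers":1,"xyz":[3,5,0],"angular":[0,0,0]}
    - {"fingers":-1,"xyz":[6,5,0],"angular":[0,0,0]}
    - {"fingers":-1,"xyz":[6,5,0],"angular":[0,0,0]}
    - {"fingers":-1,"xyz":[6,0,0],"angular":[0,0,0]}
    - {"fingers":-1,"xyz":[6,-4,0],"angular":[0,0,0]}
    - {"fingers":-1,"xyz":[6,-7.2,0],"angular":[0,0,0]}
    - {"fingers":-1,"xyz":[6,-7.2,0],"angular":[0,0,0]}
    - {"fingers":-1,"xyz":[6,-7.2,0],"angular":[0,0,0]}
    - {"fingers":-1,"xyz":[6,-7.2,0],"angular":[0,0,0]}
    - {"fingers":-1,"xyz":[6,-7.2,0],"angular":[0,0,0]}

```text
clock: 20.27
position: [0.529, 0.0852, -0.0166]
ee_rot: [0.015, 3.141, 0.001]
force: [0.1, -0.5, -1.2]
width: 0.933
```

Emit:
jog_arm:
  moves:
    - {"fingers":-1,"xyz":[-1,0,0],"angular":[0,0,0]}
    - {"fingers":-1,"xyz":[-2,0,0],"angular":[0,0,0]}
    - {"fingers":-1,"xyz":[-2.5,0,0],"angular":[0,0,0]}
    - {"fingers":-1,"xyz":[-2.8,0,0],"angular":[0,0,0]}
    - {"fingers":-1,"xyz":[-2.8,0,0],"angular":[0,0,0]}

```text
clock: 20.9
position: [0.5569, 0.0838, -0.0166]
ee_rot: [-0.017, -3.141, -0.0]
force: [-0.6, 0.0, 0.3]
width: 0.998
```

Emit:
jog_arm:
  moves:
    - {"fingers":-1,"xyz":[-0.2,0,0],"angular":[0,0,0]}
    - {"fingers":-1,"xyz":[-0.4,0,0],"angular":[0,0,0]}
    - {"fingers":-1,"xyz":[-0.4,0,0],"angular":[0,0,0]}

```text
clock: 21.28
position: [0.561, 0.0838, -0.0165]
ee_rot: [0.017, 3.141, 0.0]
force: [-0.4, 0.9, -0.2]
width: 1.003
```

Emit:
jog_arm:
  moves:
    - {"fingers":-1,"xyz":[-0.2,0,0],"angular":[0,0,0]}
    - {"fingers":-1,"xyz":[-0.4,0,0],"angular":[0,0,0]}
    - {"fingers":-1,"xyz":[-0.4,0,0],"angular":[0,0,0]}

```text
clock: 21.65
position: [0.5623, 0.0837, -0.017]
ee_rot: [-0.016, -3.137, 0.001]
force: [-7.8, -0.2, 5.2]
width: 1.001
```

```bash
python3 -c "
from h import *
s=arm.observe();print(s['position'],s['force'],s['ft_torque'],s['ee_rot'])"
```

```text
[ 0.56226635  0.08369822 -0.01699783] [-7.79285817 -0.16894048  5.19147454] [0.17580075 1.5693241  0.22771252] [-1.56157953e-02 -3.13696686e+00  9.78214619e-04]
```

Seated with about 8 N, at a stall position consistent with the bar line. Backing off, lifting clear and taking a final look.

Emit:
jog_arm:
  moves:
    - {"fingers":-1,"xyz":[1,0,0],"angular":[0,0,0]}
    - {"fingers":-1,"xyz":[3,0,0],"angular":[0,0,0]}
    - {"fingers":-1,"xyz":[3,0,0],"angular":[0,0,0]}
    - {"fingers":-1,"xyz":[3,0,-6],"angular":[0,0,0]}
    - {"fingers":-1,"xyz":[3,0,-12],"angular":[0,0,0]}
    - {"fingers":-1,"xyz":[3,4,-18],"angular":[0,0,0]}
    - {"fingers":-1,"xyz":[5,10,-24],"angular":[0,0,0]}
    - {"fingers":-1,"xyz":[10,16,-24],"angular":[0,0,0]}
    - {"fingers":-1,"xyz":[15,22,-24],"angular":[0,0,0]}
    - {"fingers":-1,"xyz":[18,28,-24],"angular":[0,0,0]}
    - {"fingers":-1,"xyz":[20,34,-24],"angular":[0,0,0]}
    - {"fingers":-1,"xyz":[20,36,-24],"angular":[0,0,0]}

```text
clock: 23.15
position: [0.3732, 0.4331, 0.2241]
ee_rot: [0.018, 3.14, 0.002]
force: [1.0, 0.6, 0.1]
width: 0.998
```

Emit:
jog_arm:
  moves:
    - {"fingers":-1,"xyz":[0,0,0],"angular":[0,0,0]}
    - {"fingers":-1,"xyz":[0,0,0],"angular":[0,0,0]}
    - {"fingers":-1,"xyz":[0,0,0],"angular":[0,0,0]}
    - {"fingers":-1,"xyz":[0,0,0],"angular":[0,0,0]}

```text
clock: 23.65
position: [0.3746, 0.43, 0.2234]
ee_rot: [0.02, 3.141, -0.0]
force: [-0.7, -0.1, -1.6]
width: 0.996
```

```bash
python3 - <<'E'
from h import *
s=arm.observe();print(s['clock'],s['position'],s['force'])
im=imaging.get_image("top")[:,:,::-1];b=imaging.get_image("side")[:,:,::-1]
c=np.zeros((600,770,3),np.uint8);c[:340]=cv2.resize(im[145:250,200:438],(770,340),interpolation=cv2.INTER_CUBIC);c[340:,:480]=cv2.resize(b[170:300,240:480],(480,260),interpolation=cv2.INTER_CUBIC)
cv2.imwrite("pics/f.png",c);cv2.imwrite("pics/ffull.png",im)
E
```

```text
23.65 [0.37456116 0.42995414 0.22339412] [-0.70598578 -0.11671577 -1.58999231]
```

View pics/f.png

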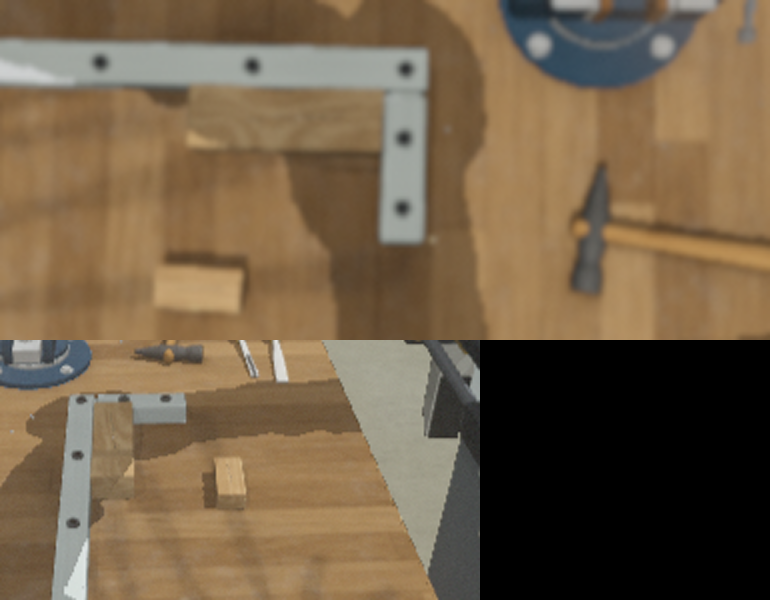

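The offcut spans columns 187–383 in the top crop, flush under the long bar, with its right end on the short bar. The block is at full-image columns 248–275 and the hammer head at about (383,215), both as at the start. Handing in.

```bash
python3 -c "
from cell import job;print(job.sign_off())"
```

```text
the job is handed in; nothing more can be done
None
```

The offcut is in the corner of the stop, its long side flush along the long bar and its end butted against the short bar, and the job is handed in. I pushed it forward with two open fingers, slid it right with closed fingers on its left end, then squared it with a light press on its front side. It was never gripped or lifted.

**Last checks**
- **Seating:** the tool stalled at about 11 N against the short bar and about 8 N against the long bar. The final top and side views show no visible gap on either face.
- **Bystanders:** the small block and the hammer show no movement since the start.
- **Robot:** the arm was clear and the fingers open and empty. The clock read about 24 s of the 64 s allowed.

**What disagreed**
- **Tip height:** the fingertips sat about 30–35 mm higher than the reported pose and stated tip length implied. My first forward pass therefore went over the offcut without moving it. I corrected this using the side view and careful lowering; the wrist camera's own estimate of the error was only about 8 mm, and I didn't resolve that difference.
- **Shadow edge:** during the slide, a shadow edge on the wood looked like a 25 mm gap to the short bar. The contact force and the final picture showed there was none.

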